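# Brighten the microscope lamp by four clicks and store it

### The job

On the white lamp controller, push the pointer of the click-stop dial round with a fingertip, clockwise as seen from above, exactly four clicks on from where it stands, gently and without overrunning the fourth click or turning it backwards. Only when it rests in the fourth click, press the round button beside it fully down with the fingertip and let it go, then move clear. Do not grip the dial, and leave everything else on the table where it is.

Things in the scene. Friction and masses are not known exactly. Their poses are not given: they have to be found in the camera images.
- dial (a joint): Turn of the dial (rad) from where it stands at the start (always 0 then); it grows clockwise seen from above. A click is 24 degrees = 0.419 rad; four read 1.676. A spring ball holds it in each click: about 0.11 N m (3.5 N on the pointer) takes it over the hump half-way, then it snaps into the next click and stays. Range -2 to +9 clicks.
- dial_center (a point): On the dial's upright axis, at the pointer's top face, 94.5 mm above the table. Turns with the dial: x axis along the pointer from axis to tip, z up. The dial: a grey disc 72 mm across, its top 68.5 mm above the table, carrying a black hub 20 mm across and one upright pointer fin with a thin white line on top. Space round the fin above the disc is free.
- dial_unit: Fixed round aluminium bezel under the dial, 94 mm across, its top 62 mm above the table, with dark ticks one click apart; origin on the dial's axis, 50 mm above the table; z up; its x axis shows the pointer's direction at the start.
- pointer_side (a point): Middle of the pointer fin, 34 mm out from the axis and half-way up, 81.5 mm above the table. The fin is 9 mm thick, runs from the axis out to 44 mm, and stands 68.5 to 94.5 mm above the table; push its side here. Turns with the dial; x axis outward along the pointer, z up, so pushing the +y face towards -y turns it clockwise.
- store (a joint): Travel of the round push button (m): 0 out, 0.006 fully down; a spring needing 1.5 N to start and 5 N for full travel brings it back.
- store_top (a point): Centre of the top of the round black button (28 mm across, in a grey collar 44 mm across whose top is 10 mm lower), 72 mm above the table; moves down with the button. z up.
- controller: White lamp controller, a fixed box 140 mm (x) by 220 mm (y) by 50 mm high; origin at the centre of its underside, z up, its front towards -x. The dial's axis is within 10 mm of its (0, 42) mm, the button at its (-30, -75) mm.
- reagent_bottle: Small amber bottle with white cap, 26 mm across, 54 mm high, standing on top of the controller; origin at the centre of its foot. Loose bystander: leave it where it stands.
- eyepiece: Spare eyepiece, steel and black cylinder 38 mm across, 48 mm high, standing upright; origin at the centre of its foot. Loose bystander: leave it where it stands.
- slide_box: Slide box 85 x 55 x 30 mm high; origin at the centre of its underside. Loose bystander: leave it where it stands.
- petri_dish: Closed clear dish 90 mm across, 15 mm high; origin at the centre of its underside. Loose bystander: leave it where it stands.
- beaker: Glass cup 66 mm across, 80 mm high; origin at the centre of its underside. Loose bystander: leave it where it stands.
- spray_bottle: Green spray bottle with white trigger head, 76 mm across, 189 mm high; origin at the centre of its underside. Loose bystander: leave it where it stands.
- tube_rack: Blue tube rack with five capped tubes, 80 x 170 mm, 88 mm high; origin at the centre of its underside. Loose bystander: leave it where it stands.

How it is judged:
By the outcome, as a careful person would: the job done as asked, in the order asked, and still so for the second after the job is handed in, with the robot touching nothing.
It also fails if it takes over 48 s, if anything falls off the work surface, if the arm or the gripper's body presses on something with over 40 N, if the wrist force passes 120 N, or if a joint passes its speed limit or range.

### The arm

A 6-joint arm with a two-finger parallel gripper is mounted at the origin on the work surface. World frame = base frame: x ahead of the robot, y to its left, z up, the work surface at z = 0. Lengths are in m, angles in rad, forces in N, time in s.
With the tool pointing down it reaches from about 0.35 to 0.975 m from the base axis. Payload 4.9 kg.
Tool frame: the origin (TCP) lies on the mounting face of the last link; the fingertips stand 173 mm ahead of it and the grasp point (between the pads) lies 155 mm ahead of it (tcp_to_grasp is the distance from the TCP to the grasp point, in m); z points along the fingers, y is the line along which they close (so a half turn about z gives the same grasp; the last joint's range is limited). The gripper opens to 85 mm and grips with 20 to 120 N. Pads are 22 mm wide; open, the fingers measure 114 mm over their backs; the gripper's body (76 mm by 85 mm) begins 54 mm behind the grasp point. The pads swing forward as they close: fully open they stand 13 mm farther back than shut.
Start: joints at [1.118, 0.053, 1.613, -0, 1.476, -0.119], TCP at [0.205, 0.59, 0.405] pointing down, gripper open.
Joint ranges: [-3.01, 3.01], [-1.01, 2.22], [0.06, 2.58], [-1.02, 4.17], [0.09, 2.62], [-3.14, 3.14]. Speed limits (rad/s): [2.57, 2.57, 3.14, 3.14, 3.14, 3.14].

### API

Orientations are given as a rotation vector (axis times angle).
In Python, from station import get_obs, get_image, calibration, finish_job, tcp_to_grasp gives the robot as it stands. The module is installed in compiled form; this text tells all that it offers.
- The arm moves only by the tool arm_command, never from a script. Its argument "plan" is a list that holds one entry, the list of rows, each a list of 6 numbers: the shift along the tool's x, y, z in cm, then the turn, a rotation vector about the tool's x, y, z in rad. A call has 1 to 12 rows; each row is the pose to reach, as a shift and turn from the pose commanded when the call began, along the tool's axes at that moment; what a row does not reach only later rows make up. A row lasts 1/12 s, in which the tool goes at most 41.7 mm and 7.16 degrees, less where a joint would pass 70% of its speed; a pose out of reach is approached as far as the arm can. A call with a gripper value outside its range is refused whole. "gripper" is the closure, from -1 (fully open) to 1 (shut), set as the call begins (left out, the last holds). The fingers move at their own pace and stop on an object; "force" is the grip in N (left out, the last holds). Time passes only in rows, so rows that repeat a pose let the fingers close. It gives the time, the measured TCP pose, the force, the opening and the grip force at its end, in the units of the state.
- get_obs(): the state, without advancing time (a new reading comes with each control period).
- get_image(name): name is "scene" or "top"; returns (picture, depth): 400x640x3 uint8, blue, green, red; 400x640 float32, m along the optical axis (not along the pixel's ray), 0 where there is no reading.
- calibration(name): a dict with "fx", "fy", "cx", "cy" (pixels), "pose" (4x4, takes a point from camera to world coordinates). Camera axes: x right, y up, looking along -z (the intrinsics and any distortion apply to the point x, -y, -z); pixel columns grow to the right and rows downward; lengths in m; the calibration is good to about 2 mm. A picture is of the moment at which its call begins. calibration takes no time and is no camera call.
- finish_job(): hands the job in; it is judged then, once.
The state is a dict: "t": time; "q": joint angles; "dq": joint speeds; "effort": joint torques, N m; "tool_pos": TCP position; "tool_rot": TCP orientation; "contact_force": force on the tool from outside, world axes, zero at the start; "wrist_torque": the same for the moment, N m; "opening": finger opening in m; "grip_force": force on a finger pad.
Only numpy, scipy, OpenCV 4.12 (cv2) and the standard library are available. Lean on these libraries where they do the work, as an engineer would, in place of code of your own. Each camera call takes 0.05 s, during which the arm holds its last target. There are 200 camera calls.

## Working session

There is one attempt and no reset: what is moved stays moved. The work goes in short steps, Python scripts to look and compute and a tool call to move; the robot and the scene stay as the last step left them, time stands still between calls to the robot, and variables do not carry over. Pictures are saved under pics/ and viewed, at most 10 in all, crops included, and the job is handed in when it is done.

Besides the shell and the picture viewer there is one more tool, called after ">>>" in YAML: its name, and indented under it one key for each argument. arm_command: Moves the arm, as the interface text tells. Its arguments: {"type":"object","properties":{"plan":{"type":"array"},"gripper":{"type":"number"},"force":{"type":"number"}},"required":["plan"]}

```bash
mkdir -p pics; cat > h.py <<'E'
import numpy as np, cv2
from station import *
from scipy.spatial.transform import Rotation as R
def ray(c,u,v,z):
    P=np.array(c["pose"]); d=P[:3,:3]@np.array([(u-c["cx"])/c["fx"],-(v-c["cy"])/c["fy"],-1.]); o=P[:3,3]
    return o+d*(z-o[2])/d[2]
def proj(c,p):
    P=np.array(c["pose"]); q=P[:3,:3].T@(np.array(p)-P[:3,3]); return c["cx"]+c["fx"]*q[0]/-q[2], c["cy"]-c["fy"]*q[1]/-q[2]
E
python3 - <<'E'
from h import *
o=get_obs(); print({k:np.round(v,3) for k,v in o.items()}, tcp_to_grasp)
for n in("top","scene"):
    im,d=get_image(n); cv2.imwrite(f"pics/{n}0.png",im); np.save(f"{n}0.npy",d); c=calibration(n); print({k:np.round(v,3) for k,v in c.items()})
E
```

```text
{'t': np.float64(0.0), 'q': array([ 1.118,  0.053,  1.614, -0.   ,  1.476, -0.119]), 'dq': array([ 0.   , -0.001,  0.   , -0.001, -0.   , -0.001]), 'effort': array([-2.0000e-03, -3.9369e+01, -3.7017e+01, -0.0000e+00,  8.0000e-03,
       -0.0000e+00]), 'tool_pos': array([0.205, 0.59 , 0.403]), 'tool_rot': array([-5.220e-01, -3.097e+00,  3.000e-03]), 'contact_force': array([ 0.901, -0.551, -0.145]), 'wrist_torque': array([ 0.052, -0.001, -0.016]), 'grip_force': np.float64(0.0), 'opening': np.float64(0.086)} 0.1547
{'fx': np.float64(509.903), 'fy': np.float64(509.903), 'cx': np.float64(320.641), 'cy': np.float64(200.949), 'pose': array([[-0.009,  0.997, -0.073,  0.508],
       [-1.   , -0.01 , -0.014,  0.014],
       [-0.015,  0.073,  0.997,  1.066],
       [ 0.   ,  0.   ,  0.   ,  1.   ]])}
{'fx': np.float64(418.569), 'fy': np.float64(418.569), 'cx': np.float64(317.157), 'cy': np.float64(201.384), 'pose': array([[ 0.44 , -0.511,  0.739,  1.265],
       [ 0.898,  0.257, -0.357, -0.312],
       [-0.007,  0.82 ,  0.572,  0.579],
       [ 0.   ,  0.   ,  0.   ,  1.   ]])}
```

View pics/top0.png

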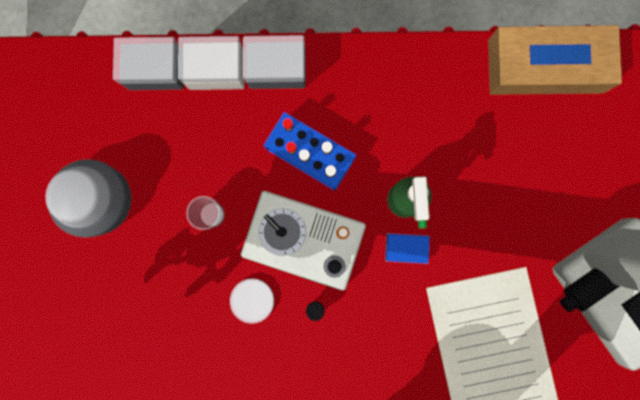

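View pics/scene0.png

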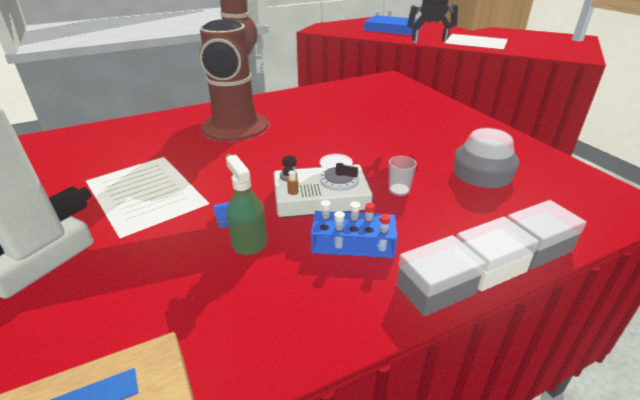

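The top view shows the dial at about (281,232) with its pointer toward (266,217), the button at (334,266), and the amber bottle at (343,233). The scene view has the controller at about (320,190). I'll measure more precisely on an enlarged crop.

```bash
python3 - <<'E'
from h import *
c=calibration("top"); ims=[get_image("top") for _ in range(6)]
im=np.mean([i[0].astype(float) for i in ims],0).astype(np.uint8); d=np.median([i[1] for i in ims],0)
x0,y0,s=225,180,5
cr=cv2.resize(im[y0:y0+118,x0:x0+155],None,fx=s,fy=s,interpolation=cv2.INTER_CUBIC); cv2.imwrite("pics/crop0.png",cr)
g=cv2.cvtColor(im,cv2.COLOR_BGR2HSV)
# white box top -> rect
m=((g[...,1]<70)).astype(np.uint8); m[:185]=0;m[300:]=0;m[:,:235]=0;m[:,372:]=0
m=cv2.morphologyEx(m,cv2.MORPH_CLOSE,np.ones((9,9)))
k=max(cv2.findContours(m,0,2)[0],key=cv2.contourArea); r=cv2.minAreaRect(k); print(r)
for p in cv2.boxPoints(r): print(p,np.round(ray(c,*p,.05),4))
# height map -> fin points
P=np.array(c["pose"]); v,u=np.mgrid[0:400,0:640]
q=np.stack([(u-c["cx"])/c["fx"]*d,-(v-c["cy"])/c["fy"]*d,-d],-1)@P[:3,:3].T+P[:3,3]
b=q[200:262,250:312]; f=b[(b[...,2]>.083)&(b[...,2]<.1)]; print(len(f),f.mean(0),np.percentile(f[:,2],[10,50,90]))
w,V=np.linalg.eigh(np.cov(f[:,:2].T)); print(w,V[:,1],np.degrees(np.arctan2(*V[::-1,1])))
b=q[254:280,320:348]; f=b[(b[...,2]>.066)&(b[...,2]<.08)]; print("btn",len(f),f.mean(0))
# dark blobs
gr=im.max(2)
for nm,(a,bb,cc,dd),z in(("fin",(205,245,255,300),.0945),("btn",(254,280,320,348),.07)):
    mm=np.zeros_like(gr); mm[a:bb,cc:dd]=gr[a:bb,cc:dd]<60
    k=max(cv2.findContours(mm,0,1)[0],key=cv2.contourArea); r=cv2.minAreaRect(k); print(nm,r,cv2.contourArea(k)); [print(np.round(ray(c,*p,z),4)) for p in cv2.boxPoints(r)]; print(ray(c,*r[0],z))
E
```

```text
((303.04998779296875, 239.8499755859375), (110.04725646972656, 70.51878356933594), 18.434947967529297)
[239.7 255.9] [0.4748 0.1899 0.05  ]
[262.      188.99998] [0.6078 0.1455 0.05  ]
[366.39996 223.79996] [ 0.5361 -0.0625  0.05  ]
[344.09998 290.69995] [ 0.4048 -0.0165  0.05  ]
172 [0.53323657 0.11425802 0.09369032] [0.09234817 0.09393233 0.09500362]
[1.48898668e-05 2.43021779e-04] [-0.7156614  -0.69844739] -135.69742991072857
btn 157 [0.45481506 0.00338449 0.07129147]
fin ((275.5000305175781, 226.00003051757812), (24.748737335205078, 9.192388534545898), 45.0) 90.5
[0.543  0.1369 0.0945]
[0.5553 0.1245 0.0945]
[0.5217 0.0911 0.0945]
[0.5094 0.1036 0.0945]
[0.53233808 0.11399047 0.0945    ]
btn ((334.2500305175781, 266.2500305175781), (12.020814895629883, 12.727922439575195), 45.0) 122.5
[0.4535 0.0196 0.07  ]
[0.4708 0.0019 0.07  ]
[ 0.4542 -0.0144  0.07  ]
[0.4371 0.0033 0.07  ]
[0.4538844  0.00259719 0.07      ]
```

View pics/crop0.png

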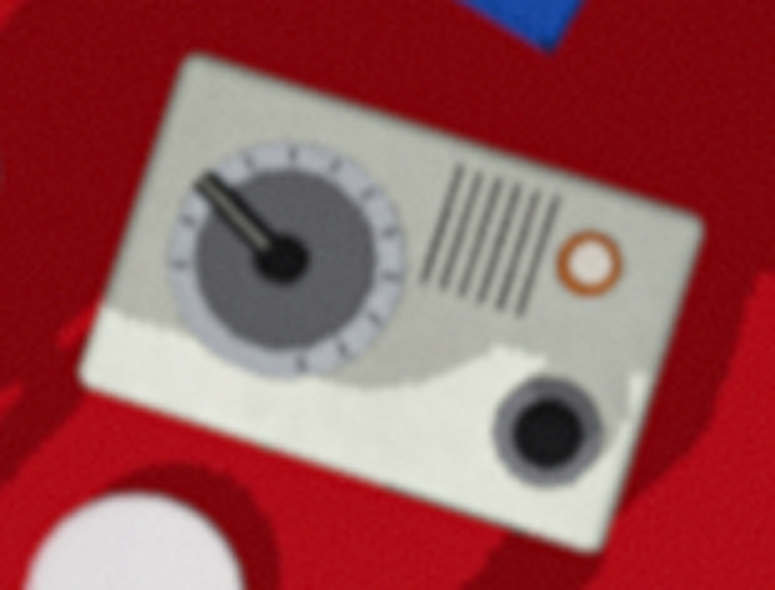

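The crop shows the hub at crop (281,259), or pixel (281,231.7). The fin tip is near crop (205,180) and the button near crop (547,433). The button and box geometry agree, so next I compute the poses.

```bash
cat >> h.py <<'E'
def tool():
    o=get_obs(); return np.array(o["tool_pos"]),R.from_rotvec(o["tool_rot"])
def rel(p,psi,cmdz=None):
    "shift (cm) and turn to reach TCP p, tool down with tool x at yaw psi"
    t,r=tool(); x=np.array([np.cos(psi),np.sin(psi),0]); z=np.array([0,0,-1.]); g=R.from_matrix(np.c_[x,np.cross(z,x),z])
    return np.round(r.inv().apply(np.array(p)-t)*100,2),np.round((r.inv()*g).as_rotvec(),3)
E
python3 - <<'E'
from h import *
c=calibration("top")
print("disc",ray(c,281.6,231.6,.0685),"hub",[ray(c,280.8,231.4,z) for z in(.0845,.0945)],"tip",ray(c,265.6,215.6,.0945))
t,r=tool(); x=r.as_matrix()[:,0]; print("x yaw",np.degrees(np.arctan2(x[1],x[0])))
D=np.array([.5195,.101]); a=np.radians(44.3)
e=np.array([np.cos(a),np.sin(a)]);n=np.array([-e[1],e[0]])
p=D+.035*e+.0255*n; print(p)
for psi in(a-np.pi/2,a+np.pi/2): print(np.degrees(psi),rel([*p,.30],psi),rel([*p,.25],psi))
E
```

```text
disc [0.52194297 0.10475023 0.0685    ] hub [array([0.52211486, 0.10483492, 0.0845    ]), array([0.52196927, 0.10390989, 0.0945    ])] tip [0.5523564  0.13286994 0.0945    ]
x yaw 160.87581208723768
[0.52673966 0.1436947 ]
-45.7 (array([-45.06, -31.66,  10.46]), array([-0.   , -0.   , -2.678])) (array([-45.06, -31.66,  15.46]), array([-0.   , -0.   , -2.678]))
134.29999999999998 (array([-45.06, -31.66,  10.46]), array([-0.   ,  0.   ,  0.464])) (array([-45.06, -31.66,  15.46]), array([-0.   ,  0.   ,  0.464]))
```

>>> arm_command:
  plan:
    - [[-2, -1.4, 0.4, 0, 0, 0.02], [-5, -3.5, 1.1, 0, 0, 0.05], [-8.5, -5.9, 2, 0, 0, 0.09], [-12, -8.3, 2.8, 0, 0, 0.12], [-15.5, -10.8, 3.6, 0, 0, 0.16], [-19, -13.2, 4.4, 0, 0, 0.2], [-22.5, -15.6, 5.2, 0, 0, 0.23], [-26, -18.1, 6, 0, 0, 0.27], [-29.5, -20.5, 6.8, 0, 0, 0.3], [-32.5, -22.6, 7.5, 0, 0, 0.33], [-34.5, -24, 8, 0, 0, 0.36], [-35, -24.3, 8.1, 0, 0, 0.36]]
  gripper: 1

```text
t: 1.4
tool_pos: [0.4576, 0.2427, 0.3226]
tool_rot: [1.077, 2.951, -0.003]
contact_force: [-0.4, -0.0, -0.1]
opening: -0.0002
grip_force: 0.0
```

```bash
python3 - <<'E'
from h import *
D=np.array([.5213,.1035]); a=np.radians(44)
e=np.array([np.cos(a),np.sin(a)]);n=np.array([-e[1],e[0]])
p=D+.035*e+.0255*n; print(p,tool()[0],get_obs()["t"],rel([*p,.30],a+np.pi/2),rel([*p,.252],a+np.pi/2))
E
```

```text
[0.5287631  0.14615621] [0.45758857 0.24269833 0.32259675] 1.4 (array([-11.66,  -2.8 ,   2.27]), array([-0.002,  0.001,  0.103])) (array([-11.66,  -2.79,   7.07]), array([-0.002,  0.001,  0.103]))
```

>>> arm_command:
  plan:
    - [[-2, -0.5, 0.4, 0, 0, 0.02], [-5, -1.2, 1, 0, 0, 0.05], [-8, -1.9, 1.5, 0, 0, 0.08], [-10.7, -2.5, 2, 0, 0, 0.1], [-11.66, -2.8, 2.2, 0, 0, 0.103], [-11.66, -2.8, 2.2, 0, 0, 0.103], [-11.66, -2.8, 3.2, 0, 0, 0.103], [-11.66, -2.8, 4.5, 0, 0, 0.103], [-11.66, -2.8, 5.8, 0, 0, 0.103], [-11.66, -2.8, 6.7, 0, 0, 0.103], [-11.66, -2.8, 7.0, 0, 0, 0.103], [-11.66, -2.8, 7.0, 0, 0, 0.103]]

```text
t: 2.4
tool_pos: [0.5266, 0.1506, 0.2517]
tool_rot: [-1.216, -2.893, 0.003]
contact_force: [0.1, 0.6, -0.9]
opening: 0.0003
grip_force: 0.0
```

```bash
python3 - <<'E'
from h import *
D=np.array([.5213,.1035]); a=np.radians(44)
e=np.array([np.cos(a),np.sin(a)]);n=np.array([-e[1],e[0]])
p=D+.035*e+.0255*n; o=get_obs();print(tool()[0],o["contact_force"],o["t"],rel([*p,.252],a+np.pi/2))
im,d=get_image("top");s,_=get_image("scene")
A=cv2.resize(im[180:290,225:380],None,fx=3,fy=3,interpolation=2);B=cv2.resize(s[110:220,260:415],None,fx=3,fy=3,interpolation=2)
cv2.imwrite("pics/n1.png",np.vstack([A,B])[:600])
E
```

```text
[0.52656872 0.15058465 0.25165177] [ 0.12010493  0.56399757 -0.87967383] 2.4 (array([-0.47, -0.15, -0.04]), array([-0.003, -0.002,  0.007]))
```

View pics/n1.png

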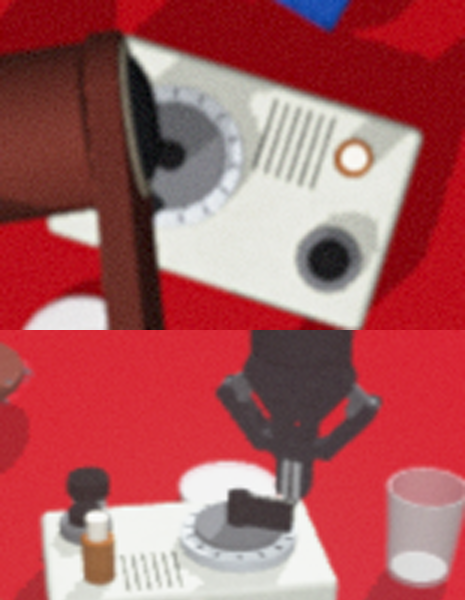

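The top crop shows the arm over the dial's left side. The scene crop shows the closed fingertip just behind the fin's end at crop (290,490), clear of everything. Next I creep up to contact.

>>> arm_command:
  plan:
    - [[-0.3, -0.1, 0, 0, 0, 0], [-0.6, -0.15, 0, 0, 0, 0], [-0.8, -0.15, 0, 0, 0, 0], [-1.0, -0.15, 0, 0, 0, 0], [-1.2, -0.15, 0, 0, 0, 0], [-1.2, -0.15, 0, 0, 0, 0], [-1.2, -0.15, 0, 0, 0, 0]]

```text
t: 3.08
tool_pos: [0.535, 0.1404, 0.2538]
tool_rot: [-1.219, -2.895, -0.0]
contact_force: [0.4, -0.0, -0.4]
opening: -0.0001
grip_force: 0.0
```

```bash
cat >> h.py <<'E'
def st():
    "tool in dial polar frame: yaw of x -90 = fin angle assumed, radial, normal"
    D=np.array([.5213,.1035]); t,r=tool(); x=r.as_matrix()[:,0]; a=np.arctan2(x[1],x[0])-np.pi/2
    e=np.array([np.cos(a),np.sin(a)]);n=np.array([-e[1],e[0]]); q=t[:2]-D; o=get_obs()
    f=np.array(o["contact_force"]); print("t",o["t"],"ang",np.degrees(a),"r,n mm",q@e*1e3,q@n*1e3,"z",t[2],"F r,n,z",f[:2]@e,f[:2]@n,f[2])
E
python3 -c "
from h import *
st()"
```

```text
t 3.0833 ang 44.32973837894179 r,n mm 35.565764598237585 16.795020645539413 z 0.2537505194393469 F r,n,z 0.24832446523387652 -0.2724460476429966 -0.35769198310896716
```

>>> arm_command:
  plan:
    - [[-0.1, 0, 0, 0, 0, 0], [-0.2, 0, 0, 0, 0, 0], [-0.3, 0, 0, 0, 0, 0], [-0.4, 0, 0, 0, 0, 0], [-0.4, 0, 0, 0, 0, 0], [-0.4, 0, 0, 0, 0, 0]]

```text
t: 3.58
tool_pos: [0.5376, 0.1378, 0.2536]
tool_rot: [-1.218, -2.895, -0.0]
contact_force: [-0.7, 3.1, 1.2]
opening: -0.0002
grip_force: 1.5
```

```bash
python3 -c "
from h import *
st()"
```

```text
t 3.5833 ang 44.35598064274829 r,n mm 35.6530226110252 13.124700541232118 z 0.2536131621927635 F r,n,z 1.6692635753709761 2.676822591099069 1.2120140141290445
```

```bash
python3 -c "
import numpy as np
n,r=1.31,3.565
for t in range(2,25,2):
  a=np.radians(t);print([round(n*np.cos(a)-r*np.sin(a)-n,2),round(n*np.sin(a)+r*np.cos(a)-r,2),0,0,0,round(a,3)],end=', ')"
```

```text
[np.float64(-0.13), np.float64(0.04), 0, 0, 0, np.float64(0.035)], [np.float64(-0.25), np.float64(0.08), 0, 0, 0, np.float64(0.07)], [np.float64(-0.38), np.float64(0.12), 0, 0, 0, np.float64(0.105)], [np.float64(-0.51), np.float64(0.15), 0, 0, 0, np.float64(0.14)], [np.float64(-0.64), np.float64(0.17), 0, 0, 0, np.float64(0.175)], [np.float64(-0.77), np.float64(0.19), 0, 0, 0, np.float64(0.209)], [np.float64(-0.9), np.float64(0.21), 0, 0, 0, np.float64(0.244)], [np.float64(-1.03), np.float64(0.22), 0, 0, 0, np.float64(0.279)], [np.float64(-1.17), np.float64(0.23), 0, 0, 0, np.float64(0.314)], [np.float64(-1.3), np.float64(0.23), 0, 0, 0, np.float64(0.349)], [np.float64(-1.43), np.float64(0.23), 0, 0, 0, np.float64(0.384)], [np.float64(-1.56), np.float64(0.22), 0, 0, 0, np.float64(0.419)],
```

>>> arm_command:
  plan:
    - [[-0.13, 0.04, 0, 0, 0, 0.035], [-0.25, 0.08, 0, 0, 0, 0.07], [-0.38, 0.12, 0, 0, 0, 0.105], [-0.51, 0.15, 0, 0, 0, 0.14], [-0.64, 0.17, 0, 0, 0, 0.175], [-0.77, 0.19, 0, 0, 0, 0.209], [-0.9, 0.21, 0, 0, 0, 0.244], [-0.9, 0.21, 0, 0, 0, 0.244], [-0.9, 0.21, 0, 0, 0, 0.244]]

```text
t: 4.33
tool_pos: [0.5456, 0.1324, 0.2538]
tool_rot: [1.56, 2.725, -0.001]
contact_force: [-0.5, 0.3, 0.1]
opening: -0.0
grip_force: 0.0
```

```bash
python3 - <<'E'
from h import *
st()
im,d=get_image("top");s,_=get_image("scene");st()
A=cv2.resize(im[190:280,235:345],None,fx=3,fy=3,interpolation=2);B=cv2.resize(s[145:205,310:375],None,fx=8,fy=8,interpolation=2)
cv2.imwrite("pics/n2.png",B)
E
```

```text
t 4.3333 ang 30.412944690529365 r,n mm 35.629753828368194 12.607490850777916 z 0.2537603867586179 F r,n,z -0.24203449957327672 0.5129822013717883 0.10296041250305596
t 4.4333 ang 30.407375187133702 r,n mm 35.59176824652117 12.770514214911675 z 0.2537186694622318 F r,n,z 0.5245594717917795 0.2903996267327911 0.6405206347193018
```

View pics/n2.png

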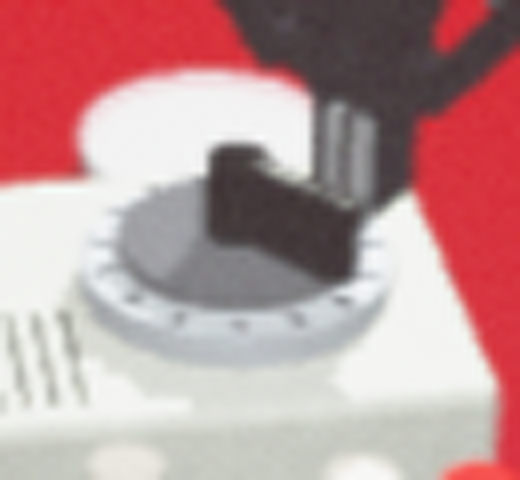

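The fin in the picture runs from the hub at (235,180) to its tip at (345,260), and the force has dropped to zero. It has snapped into click 1. On to click 2.

>>> arm_command:
  plan:
    - [[-0.13, 0.04, 0, 0, 0, 0.035], [-0.25, 0.08, 0, 0, 0, 0.07], [-0.38, 0.12, 0, 0, 0, 0.105], [-0.51, 0.15, 0, 0, 0, 0.14], [-0.64, 0.17, 0, 0, 0, 0.175], [-0.77, 0.19, 0, 0, 0, 0.209], [-0.9, 0.21, 0, 0, 0, 0.244], [-1.03, 0.22, 0, 0, 0, 0.279], [-1.17, 0.23, 0, 0, 0, 0.314], [-1.3, 0.23, 0, 0, 0, 0.349], [-1.43, 0.23, 0, 0, 0, 0.384], [-1.56, 0.22, 0, 0, 0, 0.419]]

```text
t: 5.43
tool_pos: [0.5553, 0.1203, 0.2537]
tool_rot: [2.096, 2.34, -0.0]
contact_force: [0.2, 0.0, -1.1]
opening: 0.0001
grip_force: 0.0
```

```bash
python3 -c "
from h import *
st()"
```

```text
t 5.4333 ang 6.30037354829964 r,n mm 35.6001681390256 12.951324910264535 z 0.2537087570149523 F r,n,z 0.24651201904410444 0.011023892737874161 -1.1378375335848512
```

>>> arm_command:
  plan:
    - [[-0.13, 0.04, 0, 0, 0, 0.035], [-0.25, 0.08, 0, 0, 0, 0.07], [-0.38, 0.12, 0, 0, 0, 0.105], [-0.51, 0.15, 0, 0, 0, 0.14], [-0.64, 0.17, 0, 0, 0, 0.175], [-0.77, 0.19, 0, 0, 0, 0.209], [-0.9, 0.21, 0, 0, 0, 0.244], [-1.03, 0.22, 0, 0, 0, 0.279], [-1.17, 0.23, 0, 0, 0, 0.314], [-1.3, 0.23, 0, 0, 0, 0.349], [-1.43, 0.23, 0, 0, 0, 0.384], [-1.56, 0.22, 0, 0, 0, 0.419]]

```text
t: 6.43
tool_pos: [0.5592, 0.105, 0.2537]
tool_rot: [2.536, 1.853, -0.0]
contact_force: [1.0, -0.3, -0.1]
opening: -0.0001
grip_force: 0.0
```

```bash
python3 - <<'E'
from h import *
st()
im,d=get_image("top");s,_=get_image("scene");st()
B=cv2.resize(s[145:205,310:375],None,fx=8,fy=8,interpolation=2)
A=cv2.resize(im[200:260,250:312],None,fx=8,fy=8,interpolation=2)[:,:270]
cv2.imwrite("pics/n3.png",np.hstack([A,B]))
E
```

```text
t 6.4333 ang -17.704271428340068 r,n mm 35.617264851502945 12.938495580494413 z 0.25368992374570903 F r,n,z 1.0245718796241317 0.00439752942354682 -0.07585207913346521
t 6.5333 ang -17.622191682112188 r,n mm 35.642011567411565 12.84239637914002 z 0.2536977226269871 F r,n,z -0.5162229823741585 1.227003719135817 0.1810667501934131
```

View pics/n3.png

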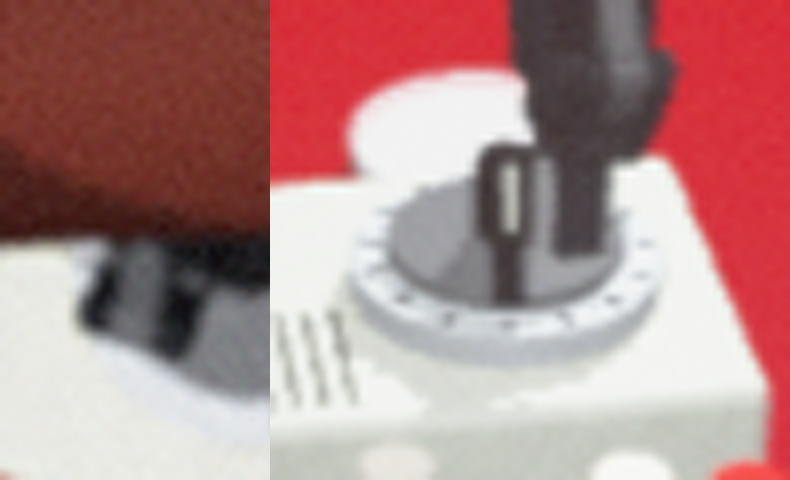

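The right half shows the fin pointing straight at the camera, from (510,160) to (510,235). That is a bearing of about -29°, and three clicks should give -28°. The fingertip stands behind it with a gap. Same move for the fourth click.

>>> arm_command:
  plan:
    - [[-0.13, 0.04, 0, 0, 0, 0.035], [-0.25, 0.08, 0, 0, 0, 0.07], [-0.38, 0.12, 0, 0, 0, 0.105], [-0.51, 0.15, 0, 0, 0, 0.14], [-0.64, 0.17, 0, 0, 0, 0.175], [-0.77, 0.19, 0, 0, 0, 0.209], [-0.9, 0.21, 0, 0, 0, 0.244], [-1.03, 0.22, 0, 0, 0, 0.279], [-1.17, 0.23, 0, 0, 0, 0.314], [-1.3, 0.23, 0, 0, 0, 0.349], [-1.43, 0.23, 0, 0, 0, 0.384], [-1.56, 0.22, 0, 0, 0, 0.419]]

```text
t: 7.53
tool_pos: [0.5565, 0.0896, 0.2537]
tool_rot: [2.866, 1.286, 0.0]
contact_force: [0.3, -1.0, -0.9]
opening: -0.0001
grip_force: 0.0
```

```bash
python3 - <<'E'
from h import *
st()
s,_=get_image("scene");st()
cv2.imwrite("pics/n4.png",cv2.resize(s[145:205,310:375],None,fx=8,fy=8,interpolation=2))
E
```

```text
t 7.5333 ang -41.6618402649489 r,n mm 35.57040892216248 13.001232675008932 z 0.2537126061926338 F r,n,z 0.9375240575399373 -0.5409981185216881 -0.8983576121735978
t 7.5833 ang -41.736480188323064 r,n mm 35.60043774522692 12.884198480238286 z 0.25368642617442727 F r,n,z 0.42055061224761153 -0.5685367557179767 -0.6824276232088824
```

View pics/n4.png

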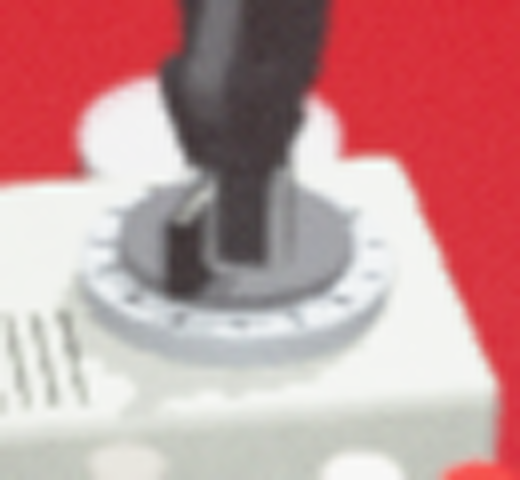

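The fin now points to the camera's left, with its tip near (180,240), and the force is zero with a gap behind. I back off, lift, and check before pressing.

>>> arm_command:
  plan:
    - [[0.3, 0, 0, 0, 0, 0], [0.7, 0, 0, 0, 0, 0], [1.0, 0, -0.3, 0, 0, 0], [1.0, 0, -1.5, 0, 0, 0], [1.0, 0, -3.5, 0, 0, 0], [1.0, 0, -6, 0, 0, 0], [1.0, 0, -8, 0, 0, 0], [1.0, 0, -8.5, 0, 0, 0], [1.0, 0, -8.5, 0, 0, 0]]

```text
t: 8.33
tool_pos: [0.564, 0.0972, 0.342]
tool_rot: [2.864, 1.286, 0.008]
contact_force: [0.3, -1.1, 0.1]
opening: 0.0002
grip_force: 0.0
```

```bash
python3 - <<'E'
from h import *
st()
t,r=tool(); x=r.as_matrix()[:,0]; psi=np.arctan2(x[1],x[0]); print(np.degrees(psi))
B=[.4543,.003]
print(rel([*B,.335],psi), rel([*B,.26],psi))
s,_=get_image("scene")
cv2.imwrite("pics/n5.png",cv2.resize(s[145:205,270:375],None,fx=7,fy=7,interpolation=2))
E
```

```text
t 8.3333 ang -41.62574874744531 r,n mm 36.09063823036238 23.600768870661422 z 0.3419839659996082 F r,n,z 0.9317904024050642 -0.6438334965406344 0.08711923809845837
48.37425125255469
(array([-14.33,  -1.94,   0.64]), array([ 0.004, -0.004, -0.   ])) (array([-14.35,  -1.97,   8.14]), array([ 0.004, -0.004, -0.   ]))
```

View pics/n5.png

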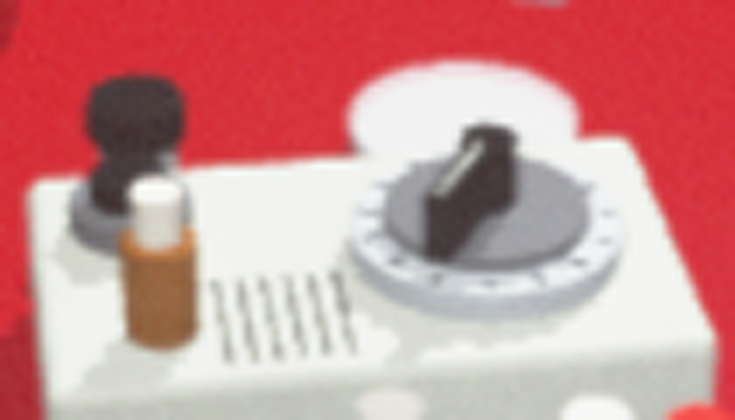

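The fin is clear of the gripper: hub at (490,130), and the white line runs from (480,145) to (440,190). The bottle stands at (160,260), untouched.

```bash
python3 - <<'E'
from h import *
c=calibration("scene")
D=ray(c,270+490/7,145+137/7,.0945); a=ray(c,270+480/7,145+145/7,.0945); b=ray(c,270+440/7,145+190/7,.0945); print(D,a,b,np.degrees(np.arctan2(*(b-a)[1::-1])))
t=calibration("top"); bo=ray(t,343,232.5,.104); print("bottle",bo, np.degrees(np.arctan2(bo[1]-.003,bo[0]-.4543)),np.hypot(bo[0]-.4543,bo[1]-.003))
E
```

```text
[0.52940318 0.10304098 0.0945    ] [0.532546   0.09757716 0.0945    ] [0.5520718  0.07237593 0.0945    ] -52.23164060041902
bottle [ 0.51868421 -0.01416703  0.104     ] -14.929675970665325 0.06663357157322193
```

The fin is at -52.2° and four clicks should give -52°, so it rests in the fourth click. Next I go over the button, turning the knuckles away from the bottle.

>>> arm_command:
  plan:
    - [[-1, -0.1, 0, 0, 0, 0.08], [-3, -0.4, 0, 0, 0, 0.18], [-5, -0.7, 0, 0, 0, 0.28], [-7, -1, 0, 0, 0, 0.38], [-9, -1.2, 0, 0, 0, 0.48], [-11, -1.5, 0.2, 0, 0, 0.58], [-12.8, -1.7, 0.4, 0, 0, 0.68], [-13.9, -1.9, 0.6, 0, 0, 0.78], [-14.35, -1.95, 0.6, 0, 0, 0.85], [-14.35, -1.95, 0.6, 0, 0, 0.85], [-14.35, -1.95, 0.6, 0, 0, 0.85]]

```text
t: 9.3
tool_pos: [0.4528, 0.0027, 0.3312]
tool_rot: [-3.141, 0.008, 0.004]
contact_force: [0.1, -0.5, 0.2]
opening: 0.0002
grip_force: 0.0
```

```bash
python3 - <<'E'
from h import *
o=get_obs();print(o["t"],o["q"])
t,r=tool(); x=r.as_matrix()[:,0]; psi=np.arctan2(x[1],x[0]); print(t,np.degrees(psi))
print(rel([.4543,.003,.25],psi))
E
```

```text
9.3 [-1.58592387e-01 -3.23152557e-01  2.07677092e+00  1.48918912e-04
  1.39027757e+00  1.41696323e+00]
[0.45280116 0.00273976 0.33124123] -0.27419653426251167
(array([ 0.17, -0.02,  8.12]), array([-0.   ,  0.002, -0.   ]))
```

>>> arm_command:
  plan:
    - [[0.1, 0, 1, 0, 0, 0], [0.17, 0, 3, 0, 0, 0], [0.17, 0, 5, 0, 0, 0], [0.17, 0, 6.5, 0, 0, 0], [0.17, 0, 7.3, 0, 0, 0], [0.17, 0, 7.9, 0, 0, 0], [0.17, 0, 7.9, 0, 0, 0], [0.17, 0, 7.9, 0, 0, 0]]

```text
t: 9.97
tool_pos: [0.4552, 0.0029, 0.2538]
tool_rot: [-3.142, 0.009, -0.0]
contact_force: [-0.7, 0.0, 0.6]
opening: -0.0001
grip_force: 0.0
```

```bash
python3 - <<'E'
from h import *
o=get_obs();print(o["t"],o["contact_force"],o["tool_pos"])
s,_=get_image("scene")
cv2.imwrite("pics/n6.png",cv2.resize(s[125:205,265:375],None,fx=6,fy=6,interpolation=2))
E
```

```text
9.9667 [-0.72509671  0.0296776   0.57603872] [0.45522682 0.00285704 0.25384074]
```

View pics/n6.png

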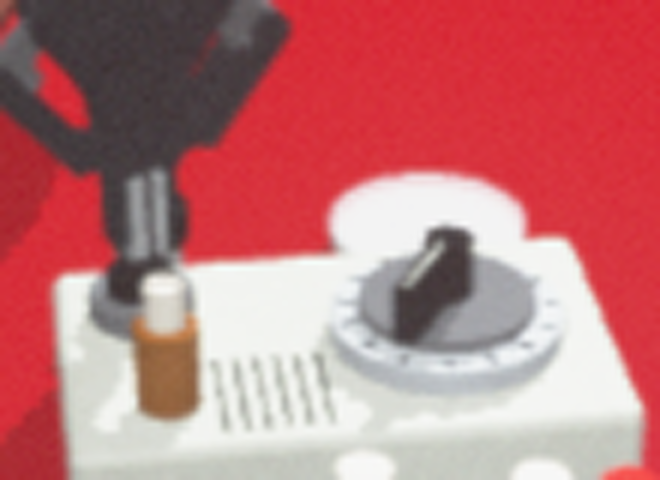

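The fingertip stands over the button near (140,275), the bottle is in front and clear, and the dial is unchanged. Pressing now.

>>> arm_command:
  plan:
    - [[-0.05, 0, 0.4, 0, 0, 0], [-0.05, 0, 0.7, 0, 0, 0], [-0.05, 0, 0.9, 0, 0, 0], [-0.05, 0, 1.1, 0, 0, 0], [-0.05, 0, 1.25, 0, 0, 0], [-0.05, 0, 1.4, 0, 0, 0], [-0.05, 0, 1.4, 0, 0, 0], [-0.05, 0, 1.4, 0, 0, 0]]

```text
t: 10.68
tool_pos: [0.4547, 0.0027, 0.2401]
tool_rot: [3.141, -0.01, 0.001]
contact_force: [-1.0, -0.7, 4.5]
opening: -0.0003
grip_force: 2.2
```

>>> arm_command:
  plan:
    - [[0, 0, 0.1, 0, 0, 0], [0, 0, 0.2, 0, 0, 0], [0, 0, 0.2, 0, 0, 0], [0, 0, 0.2, 0, 0, 0]]

```text
t: 11.02
tool_pos: [0.4549, 0.0027, 0.2393]
tool_rot: [3.141, -0.01, -0.0]
contact_force: [-5.1, 1.1, 12.7]
opening: 0.0003
grip_force: 6.3
```

Force reached 12.7 N and the descent stopped, so the button is against its end stop. Now I release and lift clear.

>>> arm_command:
  plan:
    - [[0, 0, -0.3, 0, 0, 0], [0, 0, -0.8, 0, 0, 0], [0, 0, -1.5, 0, 0, 0], [0, 0, -3, 0, 0, 0], [0, 0, -5.5, 0, 0, 0], [0, 0, -8.5, 0, 0, 0], [0, 0, -11, 0, 0, 0], [0, 0, -12, 0, 0, 0], [0, 0, -12, 0, 0, 0], [0, 0, -12, 0, 0, 0]]

```text
t: 11.85
tool_pos: [0.4542, 0.0028, 0.357]
tool_rot: [-3.142, 0.01, 0.001]
contact_force: [-0.3, 0.1, -0.9]
opening: -0.0001
grip_force: 0.0
```

```bash
python3 - <<'E'
from h import *
o=get_obs();print(o["t"],o["contact_force"],o["tool_pos"])
s,_=get_image("scene")
cv2.imwrite("pics/n7.png",cv2.resize(s[125:205,265:375],None,fx=6,fy=6,interpolation=2))
E
```

```text
11.85 [-0.32783284  0.07493864 -0.92648079] [0.45421736 0.00277204 0.35701478]
```

View pics/n7.png

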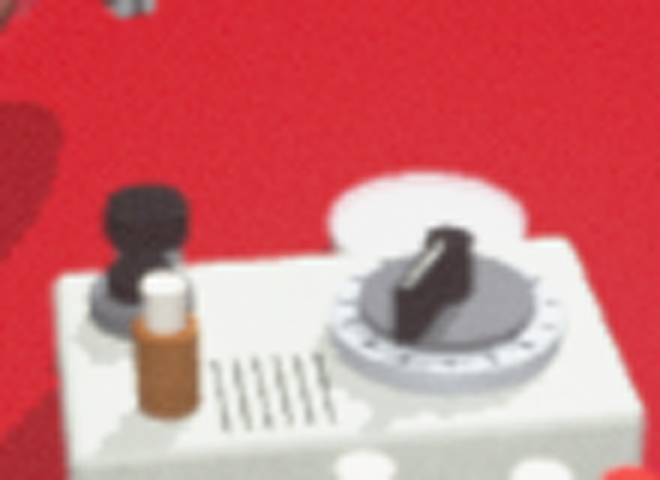

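The gripper is clear, the button at (135,275) is back up, the dial is still at its fourth click, and the bottle at (165,345) hasn't moved. Handing in.

```bash
python3 -c "
from station import *
print(finish_job())"
```

```text
the job is handed in; nothing more can be done
None
```

I pushed the dial four clicks clockwise (final pointer angle within about 0.2° of the fourth click), then pressed the button to its stop at about 12.7 N and released it. The arm moved clear with the bottle and dial undisturbed in the last picture, and the job was handed in at about 12 s.

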